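# Lock the lino carving block into the bench jig

## Task

Pick up the lino carving block by its rib, set it nose first on the bed of the bench jig and slide it gently in under the overhanging roof, against the sprung pad, until the catch in the bed snaps up behind its tail. Stop pushing as soon as it is home: the pad must not be crushed. Then let go, leaving it locked flat in the jig, and leave the mug, the painted stone and the paint tube alone.

Things in the scene. Friction and masses are not known exactly. Their poses are not given: they have to be found in the camera images.
- block: Loose carving block, about 0.2 kg: wooden board 120 (x) by 60 (y) by 12 mm thick, grey lino sheet on top, lying on the table. Origin at the centre of its underside; +x points to its nose, z up. Near its tail a wooden grip rib stands across it, 14 mm thick (x), 44 mm wide (y), centred at x = -45 mm, reaching from z = 12 to 45 mm.
- jig: Wooden bench jig fixed to the table, 235 (x, -120 to +115 mm) by 120 mm. Origin at table level on its centre line; +x is the way the block slides in (block's +x along it). Open bed at z = 20 mm. In a channel along its middle lies a steel stop bar that carries the catch and the sprung pad; its setting along x differs by up to 12 mm either way from day to day and cannot be moved.
- jig_mouth (a point): Middle of the pocket's mouth, on the bed (jig x = 40, z = 20 mm). From here the pocket runs 75 mm in +x under an aluminium roof: 63 mm wide, 14 mm high, roof top 42 mm above the table. Wooden guides flare out before it, to about 78 mm apart 30 mm ahead of the mouth, and a turned-up roof lip begins 13 mm ahead of it.
- jig_lock (a point): Where the locked block's origin lies at the stop bar's middle setting (jig x = 15, z = 20 mm); truly up to 12 mm nearer or deeper. A sprung pad meets the nose 4 mm before the lock and stiffens by 1.5 N per mm. Let go just past the lock, the damped pad pushes the block back on to the catch; let go sooner, it pushes the block out.
- catch (a joint): Brass spring catch in the middle of the bed, 18 mm wide; value: m of downward travel. 0 = up, 8 mm above the bed; about 0.008 = pressed level with the bed by the block lying on it (2 N or less). Its steep face looks to +x, at jig x = -45 mm plus or minus the same 12 mm, and stands behind the locked block's tail.
- pad (a joint): Small rubber-faced sprung pad inside the pocket, hidden under the roof, met by the block's nose: m of travel in +x. 0 = free; it resists with 1.5 N at first, 7.5 N at 0.004 (the lock) and 12.8 N at 0.0075, where it is about to be crushed against the steel stop behind it (0.009). Sliding the block on the bed takes up to 2 N besides.
- paint_mug: Black pottery mug, 82 mm across, 88 mm high, origin under its centre; not to be disturbed.
- stone_chick_white: White painted stone with a chick's face, 31 x 40 x 20 mm, origin under its centre; not to be disturbed.
- lining_tube: Lying paint tube, 38 x 136 x 26 mm, origin under its centre; not to be disturbed.
Things that resemble listed ones, but are neither listed nor needed, are in the scene too. What is shaped like the block but blue or turquoise is not meant.

How it is judged:
On the way:
1. the block lies flat on the bed, pressing the catch down, with its nose started under the roof (x of block in the frame of jig between -0.017 and 0.012 m and z of block in the frame of jig between 0.016 and 0.026 m and angle between the x axis of block and the x axis of jig, either way round below 0.15 rad and value of joint catch above 0.004 m), for 0.05 s.
At the end, for the whole second after the job is handed in: Block in the pocket, catch up behind its tail (within 3 mm of fully up); block origin 0 to 32 mm along the jig's x and within 4 mm of its centre line; flat on the bed within 3 mm and 0.05 rad, in line with the jig within 0.09 rad, nose toward the pocket's end, at rest (value of joint catch below 0.003 m and x of block in the frame of jig between 0 and 0.032 m and y of block in the frame of jig between -0.004 and 0.004 m and z of block in the frame of jig between 0.017 and 0.023 m and angle between the x axis of block and the x axis of jig, either way round below 0.09 rad and angle between block's own z axis and vertical below 0.05 rad and linear speed of block below 0.01 m/s); the robot touches nothing.
It fails at once if the sprung pad is crushed (pressed more than 7.5 mm, over 12.7 N) (value of joint pad above 0.0075 m).
It fails at once if the block, once its nose is under the roof, is forced against the jig, its stop or its roof with more than 30 N (contact force between block and jig above 30 N and x of block in the frame of jig above -0.017 m and z of block in the frame of jig between 0.015 and 0.03 m and horizontal distance between block and jig below 0.04 m).
It fails at once if the robot presses on the jig with more than 30 N (contact force between any of the fingers, the arm and jig above 30 N).
It fails at once if a bystander is moved more than 15 mm (distance of any of paint_mug, stone_chick_white, lining_tube from where it was at the start of the episode above 0.015 m).
It also fails if it takes over 64 s, if anything falls off the work surface, if the arm or the gripper's body presses on something with over 40 N, if the wrist force passes 120 N, or if a joint passes its speed limit or range.

## Robot

A 6-joint arm with a two-finger parallel gripper is mounted at the origin on a cart in front of the work surface, level with it; the furniture and walls round the work are solid. World frame = base frame: x ahead of the robot, y to its left, z up, the work surface at z = 0. Lengths are in m, angles in rad, forces in N, time in s.
With the tool pointing down it reaches from about 0.375 to 0.9 m from the base axis. Payload 3.1 kg.
Tool frame: the origin (TCP) lies at the centre of the arm's flange, where the gripper is bolted on; the fingertips stand robot.tip_extent ahead of it and the grasp point (between the pads) lies 164 mm ahead of it (robot.tip_extent is the distance from the TCP to the fingertips, in m); z points along the fingers, y is the line along which they close (so a half turn about z gives the same grasp; the last joint's range is limited). The gripper opens to 87 mm and grips with 3 to 60 N. Pads are 19 mm wide; open, the fingers measure 117 mm over their backs; the gripper's body (75 mm by 190 mm) begins 51 mm behind the grasp point.
Start: joints at [-1.359, 0.527, 1.433, -0, 1.181, -0.178], TCP at [0.238, -0.578, 0.405] pointing down, gripper open.
Joint ranges: [-3.08, 3.08], [-0.75, 2.2], [0.22, 2.44], [-1.43, 4.57], [0, 2.65], [-2.85, 2.85]. Speed limits (rad/s): [2.79, 2.79, 3.14, 3.14, 3.14, 3.14].

## Interface

Orientations are given as a unit quaternion [x, y, z, w].
In Python, from rig import get_obs, camera, hand_in, cut_out, robot gives the robot as it stands.
- The arm moves only by the tool step_arm, never from a script. Its argument "rows" is a list of rows, each a list of 6 numbers: the shift along the world's x, y, z in m, then the turn, a rotation vector about the world's x, y, z in degrees. A call has 1 to 12 rows; each row shifts and turns the commanded pose from where the row before left it; what a row does not reach is not made up. A row lasts 1/8 s, in which the tool goes at most 62.5 mm and 10.7 degrees, less where a joint would pass 70% of its speed; a pose out of reach is approached as far as the arm can. A call is refused whole if a number of a shift passes 0.0625 or a number of a turn 10.7, either way. A call with a gripper value outside its range is refused whole. "jaw" is the finger opening in m, from 0 to 0.087, set as the call begins (left out, the last holds). The fingers move at their own pace and stop on an object; "squeeze" is the grip in N (left out, the last holds). Time passes only in rows, so rows that do not move let the fingers close. It gives the time, the measured TCP pose, the force, the opening and the grip force at its end, in the units of the state.
- get_obs(): the state, without advancing time (a new reading comes with each control period).
- camera(name): name is "scene" or "top" or "wrist"; returns a dict with "pixels" (420x560x3 uint8, blue, green, red), "depth" (420x560 float32, m along the optical axis (not along the pixel's ray), 0 where there is no reading), "fov_y" (degrees; the focal length in pixels is half the picture's height over the tangent of half this angle, whatever the lens; pixels are square), "cx", "cy" (the principal point, pixels), "extrinsics" (4x4, takes a point from camera to world coordinates); the wrist camera has in their place "mount" (4x4, takes a point from camera to tool coordinates, whose origin is the TCP and whose axes are the flange's). Camera axes: x right, y up, looking along -z (the intrinsics and any distortion apply to the point x, -y, -z); pixel columns grow to the right and rows downward; lengths in m; the calibration is good to about 2 mm. The wrist camera is an equidistant fisheye: a pixel r from the principal point sees the ray r / f radians off the axis. A picture is of the moment at which its call begins: read the wrist's pose just before it.
- hand_in(): hands the job in; it is judged then, once.
Trained networks look in the newest picture that a camera, given by its name, has taken for a name from the list of things; names that differ only in an ending like _2 or _b are one class to them, and where a whole thing is asked for, a point or a joint stands for the part that bears it (a point fixed in the world has none). Each returns a list of dicts, best first, with "confidence" (0 to 1); they miss things now and then, are a little off and sometimes report something else, mostly with a low value. They report only what shows in the picture. A call takes as long as a camera call. They do not tell look-alikes from the thing itself.
- cut_out(label, camera): "region" (420x560 bool, what is visible of it) and "extent" ([centre column, centre row, width, height] in pixels, round what is visible of it).
The state is a dict: "time": time; "q": joint angles; "joint_velocities": joint speeds; "joint_torque": joint torques, N m; "position": TCP position; "tool_rot": TCP orientation; "ft_force": force on the tool from outside, world axes, zero at the start; "moment": the same for the moment, N m; "grip_width": finger opening in m; "grip_force": force on a finger pad.
Only numpy, scipy, OpenCV 4.12 (cv2) and the standard library are available. Lean on these libraries where they do the work, as an engineer would, in place of code of your own. Each camera call takes 0.05 s, during which the arm holds its last target. There are 200 camera calls.

## Working session

There is one attempt and no reset: what is moved stays moved. The work goes in short steps, Python scripts to look and compute and a tool call to move; the robot and the scene stay as the last step left them, time stands still between calls to the robot, and variables do not carry over. Pictures are saved under pics/ and viewed, at most 10 in all, crops included, and the job is handed in when it is done.

Besides the shell and the picture viewer there is one more tool, called after "Emit:" by a JSON object that holds its "api" and its "payload". step_arm: Moves the arm, as the interface text tells. Its arguments: {"type":"object","properties":{"rows":{"type":"array"},"jaw":{"type":"number"},"squeeze":{"type":"number"}},"required":["rows"]}

```bash
mkdir -p pics; ls; cat > h.py <<'E'
import numpy as np,cv2
from rig import get_obs,camera,hand_in,cut_out,robot
from scipy.spatial.transform import Rotation as R
def f(c): return 210/np.tan(np.radians(c['fov_y']/2))
def pts(c,u,v,d):
    F=f(c);u=np.asarray(u,float);v=np.asarray(v,float)
    p=np.stack([(u-c['cx'])/F*d,-(v-c['cy'])/F*d,-d,np.ones_like(d)],-1)
    return (p@c['extrinsics'].T)[...,:3]
def cloud(c):
    v,u=np.mgrid[:c['depth'].shape[0],:c['depth'].shape[1]]
    return pts(c,u,v,c['depth'])
E
python3 - <<'E'
from h import *
s=camera('scene');d1={n:cut_out(n,'scene') for n in ['block','jig','paint_mug','stone_chick_white','lining_tube']}
t=camera('top');d2={n:cut_out(n,'top') for n in ['block','jig','paint_mug','stone_chick_white','lining_tube']}
for nm,c,d in(('scene',s,d1),('top',t,d2)):
    cv2.imwrite(f'pics/{nm}.png',c['pixels']); P=cloud(c)
    for n in d:
        for r in d[n][:4]:
            m=r['region']&(c['depth']>0); print(nm,n,round(r['confidence'],2),np.round(r['extent']),np.round(np.median(P[m],0),3),np.round(np.percentile(P[m],[2,98],axis=0),3).tolist())
    print(c['fov_y'],c['extrinsics'].round(3).tolist())
o=get_obs();print(o['tool_rot'],o['position'],o['ft_force'],robot.tip_extent)
E
```

```text
pics
scene block 0.87 [258. 233.  30.  14.] [ 0.386 -0.123  0.011] [[0.337, -0.154, 0.0], [0.446, -0.086, 0.043]]
scene block 0.84 [380. 243.  20.  29.] [ 0.611 -0.513  0.011] [[0.558, -0.566, 0.003], [0.662, -0.476, 0.043]]
scene block 0.81 [366. 294.  40.  31.] [ 0.381 -0.614  0.011] [[0.321, -0.646, 0.001], [0.428, -0.576, 0.043]]
scene block 0.5 [293. 226.   9.  17.] [ 0.506 -0.207  0.016] [[0.497, -0.237, 0.0], [0.572, -0.179, 0.046]]
scene jig 0.82 [244. 195.  54.  35.] [0.531 0.109 0.019] [[0.473, -0.008, 0.002], [0.599, 0.217, 0.043]]
scene paint_mug 0.54 [346. 234.   6.   5.] [ 0.579 -0.386  0.019] [[0.564, -0.394, 0.011], [0.6, -0.374, 0.026]]
scene stone_chick_white 0.61 [295. 204.   4.   6.] [ 0.645 -0.106  0.013] [[0.629, -0.119, 0.003], [0.658, -0.091, 0.021]]
49.78167254297891 [[0.666, 0.398, -0.631, -0.581], [-0.746, 0.353, -0.565, -1.121], [-0.002, 0.847, 0.532, 0.983], [0.0, 0.0, 0.0, 1.0]]
top block 0.9 [413. 173.  37.  41.] [ 0.615 -0.51   0.015] [[0.563, -0.56, 0.006], [0.668, -0.461, 0.049]]
top block 0.89 [320. 193.  21.  40.] [ 0.555 -0.208  0.014] [[0.499, -0
[... 512 characters left out ...]
6 -0.207  0.014] [[0.5, -0.236, 0.008], [0.614, -0.179, 0.049]]
top stone_chick_white 0.6 [287. 167.  13.  15.] [ 0.65  -0.104  0.016] [[0.633, -0.118, 0.002], [0.669, -0.088, 0.025]]
top stone_chick_white 0.28 [219. 202.  82.  44.] [0.535 0.112 0.023] [[0.475, -0.006, 0.005], [0.594, 0.223, 0.047]]
top lining_tube 0.94 [368. 174.  22.  42.] [ 0.627 -0.369  0.014] [[0.558, -0.393, 0.001], [0.681, -0.342, 0.029]]
52.12658122855383 [[-0.022, 0.995, -0.096, 0.371], [-1.0, -0.023, -0.012, -0.109], [-0.015, 0.096, 0.995, 1.381], [0.0, 0.0, 0.0, 1.0]]
[ 9.80968997e-01  1.94164433e-01 -1.75477143e-06 -2.15233937e-07] [ 0.23810515 -0.57783029  0.40477186] [ 0.6161697  -0.83152743  0.38771484] 0.1822
```

```bash
python3 - <<'E'
import cv2
i=cv2.imread('pics/top.png')[130:300,100:500]
cv2.imwrite('pics/topc.png',cv2.resize(i,None,fx=2,fy=2,interpolation=cv2.INTER_CUBIC))
E
```

```text
(no output)
```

View pics/topc.png

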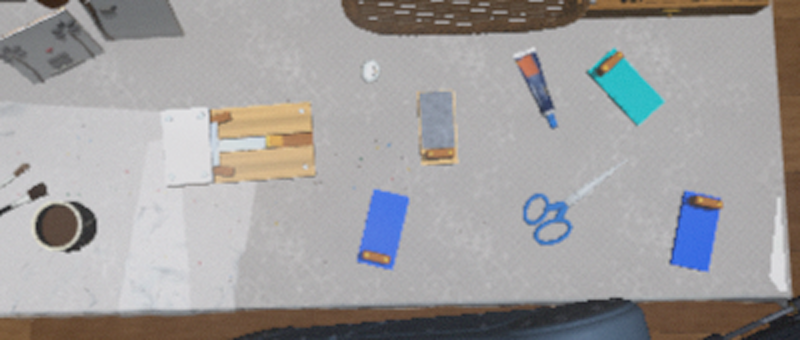

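Grey board with the rib at the near end, pixel (319,193), is the block. Look-alikes are blue at (291,244), blue at (448,245) and turquoise at (412,173). The jig at (219,202) has its roof at the left (+y), so the block has to go in along +y. I'll hover over the block for the close check.

Emit:
{"api": "step_arm", "payload": {"rows": [[0.0328,0.046,-0.005,0,0,8.4],[0.0328,0.046,-0.005,0,0,8.4],[0.0328,0.046,-0.005,0,0,8.4],[0.0328,0.046,-0.005,0,0,8.4],[0.0328,0.046,-0.005,0,0,8.4],[0.0328,0.046,-0.005,0,0,8.4],[0.0328,0.046,-0.005,0,0,8.4],[0.0328,0.046,-0.005,0,0,8.4],[0,0,0,0,0,0]], "jaw": 0.06, "squeeze": 30}}

```text
time: 1.72
position: [0.502, -0.2065, 0.3645]
tool_rot: [0.707, 0.707, 0.0, -0.0]
ft_force: [0.2, -0.1, -0.0]
grip_width: 0.0602
grip_force: 0.0
```

```bash
cat >> h.py <<'E'
def wcloud(c,o):
    # fisheye depth along axis -> world
    F=f(c);v,u=np.mgrid[:420,:560].astype(float)
    x=u-c['cx'];y=v-c['cy'];r=np.hypot(x,y)+1e-9;th=r/F
    t=np.tan(np.minimum(th,1.5));d=c['depth']
    p=np.stack([x/r*t*d,-y/r*t*d,-d,np.ones_like(d)],-1)
    T=np.eye(4);T[:3,:3]=R.from_quat(o['tool_rot']).as_matrix();T[:3,3]=o['position']
    return (p@(T@c['mount']).T)[...,:3],T
def ray(c,T,u,v):
    F=f(c);x=u-c['cx'];y=v-c['cy'];r=np.hypot(x,y)+1e-9;th=r/F
    d=np.array([np.sin(th)*x/r,-np.sin(th)*y/r,-np.cos(th)]);M=T@c['mount']
    return M[:3,3],M[:3,:3]@d
def rect(P):
    (c,s,a)=cv2.minAreaRect((P[:,:2]*1000).astype(np.float32)); return np.round(c,1),np.round(s,1),round(a,1)
E
python3 - <<'E'
from h import *
o=get_obs();c=camera('wrist');D=cut_out('block','wrist');print(o['position'],o['tool_rot'],c['mount'].round(3).tolist(),c['fov_y'],c['cx'],c['cy'])
P,T=wcloud(c,o);cv2.imwrite('pics/w1.png',c['pixels'])
for r in D:
    m=r['region']&(c['depth']>0);q=P[m];print(r['confidence'],r['extent'],np.median(q,0).round(4),rect(q))
    for lo,hi in((.008,.02),(.035,.06)):
        k=q[(q[:,2]>lo)&(q[:,2]<hi)]
        if len(k)>20: print(lo,len(k),np.median(k,0).round(4),rect(k),np.percentile(k[:,2],[5,50,95]).round(4))
E
```

```text
[ 0.50196749 -0.20647337  0.36452844] [ 7.07439833e-01  7.06773414e-01  2.98402912e-04 -3.66822969e-04] [[0.0, 0.967, 0.256, 0.069], [1.0, -0.0, 0.0, -0.001], [0.0, 0.256, -0.967, 0.02], [0.0, 0.0, 0.0, 1.0]] 65.70646984690485 283.58772547326413 209.24429093912386
0.83 [185.0, 108.5, 121.0, 73.3] [ 0.3973 -0.1133  0.0124] (array([ 388.3, -111.5]), array([ 63.3, 135.3]), 75.4)
0.008 5361 [ 0.4057 -0.1156  0.0123] (array([ 395.8, -113.2]), array([ 60.7, 119.8]), 75.4) [0.0109 0.0123 0.0137]
0.035 641 [ 0.3542 -0.1023  0.0444] (array([ 352.4, -101.6]), array([43.6, 14.7]), 75.2) [0.0369 0.0444 0.0461]
0.56 [334.6, 191.7, 118.9, 62.0] [ 0.5542 -0.2015  0.0124] (array([ 558.7, -203.8]), array([124.2,  61. ]), 1.5)
0.008 5498 [ 0.5605 -0.2018  0.0123] (array([ 556.4, -203.9]), array([119.7,  60.9]), 1.3) [0.011  0.0123 0.0135]
0.035 653 [ 0.5112 -0.2033  0.0448] (array([ 511.3, -204.8]), array([13.3, 43.6]), 0.6) [0.0425 0.0448 0.0462]
```

View pics/w1.png

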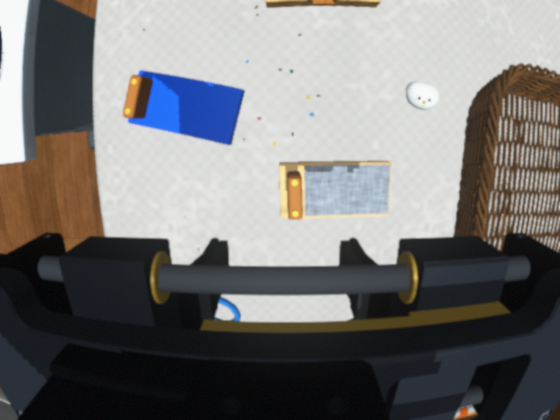

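The picture confirms the grey block at (335,190) with its rib at (295,195), nose to +x, top at 12 mm and rib top at 45 mm. The other one in view is the blue look-alike at (185,108). Grasp point is (0.511, -0.205).

Emit:
{"api": "step_arm", "payload": {"rows": [[0.009,0.0018,-0.04,0,0,1.2],[0,0,-0.05,0,0,0],[0,0,-0.045,0,0,0],[0,0,-0.02,0,0,0],[0,0,-0.0105,0,0,0],[0,0,0,0,0,0]]}}

```text
time: 2.58
position: [0.5092, -0.2091, 0.1991]
tool_rot: [0.703, 0.711, -0.0, -0.0]
ft_force: [-0.4, 0.0, -0.4]
grip_width: 0.06
grip_force: 0.0
```

Emit:
{"api": "step_arm", "payload": {"rows": [[0,0,0,0,0,0],[0,0,0,0,0,0],[0,0,0,0,0,0],[0,0,0,0,0,0],[0,0,0,0,0,0],[0,0,0,0,0,0]], "jaw": 0, "squeeze": 35}}

```text
time: 3.32
position: [0.5098, -0.2081, 0.1994]
tool_rot: [0.702, 0.712, 0.0, 0.0]
ft_force: [0.9, 0.2, 0.6]
grip_width: 0.0136
grip_force: 35.0
```

Emit:
{"api": "step_arm", "payload": {"rows": [[0,0,0.02,0,0,0],[0,0,0.04,0,0,0],[0.003,0.02,0.04,0,0,0],[0.003,0.045,0.03,0,0,0],[0.003,0.045,0.03,0,0,0],[0.003,0.045,0.02,0,0,0],[0.003,0.045,0.01,0,0,0],[0.003,0.04,0.01,0,0,0],[0.002,0.028,0,0,0,0],[0,0,0,0,0,0],[0,0,0,0,0,0]]}}

```text
time: 4.7
position: [0.5292, 0.0596, 0.3988]
tool_rot: [0.702, 0.712, -0.001, -0.0]
ft_force: [1.0, 0.7, -1.8]
grip_width: 0.0138
grip_force: 35.0
```

```bash
python3 - <<'E'
from h import *
import pickle
o=get_obs();c=camera('wrist');D={n:cut_out(n,'wrist') for n in('jig','catch','block')};print(o['position'],o['tool_rot'],o['grip_width'],o['ft_force'],o['moment'])
P,T=wcloud(c,o);cv2.imwrite('pics/w2.png',c['pixels']);pickle.dump((o,c,D),open('w2.pkl','wb'))
for n in D:
  for r in D[n][:2]:
    m=r['region']&(c['depth']>0);q=P[m];print(n,r['confidence'],np.round(r['extent']),np.median(q,0).round(4),rect(q))
    for lo,hi in((.016,.024),(.024,.032),(.038,.046)):
        k=q[(q[:,2]>lo)&(q[:,2]<hi)]
        if len(k)>20: print(lo,len(k),np.median(k,0).round(4),rect(k),np.percentile(k[:,2],[5,50,95]).round(4))
E
```

```text
[0.52918223 0.05959762 0.3987515 ] [ 7.02103541e-01  7.12074395e-01 -7.39781738e-04 -3.56451883e-04] 0.013753163881577418 [ 0.95552376  0.71959676 -1.79162772] [ 0.00106324  0.0127414  -0.00192582]
jig 0.61 [291. 137. 119. 214.] [0.5323 0.1439 0.0337] (array([538.8, 119.6]), array([133.8, 246.3]), 3.7)
0.016 7369 [0.5225 0.0943 0.02  ] (array([538.2,  75.8]), array([120.6, 160.6]), 2.9) [0.0185 0.02   0.0212]
0.024 251 [0.5392 0.0665 0.0276] (array([541.6,  88. ]), array([114.3, 145.5]), 7.7) [0.0246 0.0276 0.0314]
0.038 8730 [0.5319 0.1885 0.0419] (array([532.4, 186.8]), array([121. ,  88.5]), 3.0) [0.0402 0.0419 0.0435]
catch 0.63 [294. 184.  18.  14.] [0.5384 0.0646 0.0273] (array([538.8,  63.6]), array([16.6, 13.4]), 1.3)
0.024 178 [0.5383 0.0645 0.0275] (array([538.8,  63.7]), array([16.6, 13.2]), 1.2) [0.0247 0.0275 0.029 ]
block 0.78 [358. 252. 213. 122.] [0.5623 0.081  0.2116] (array([631.5,  47.9]), array([ 95.8, 267.8]), 88.6)
```

View pics/w2.png

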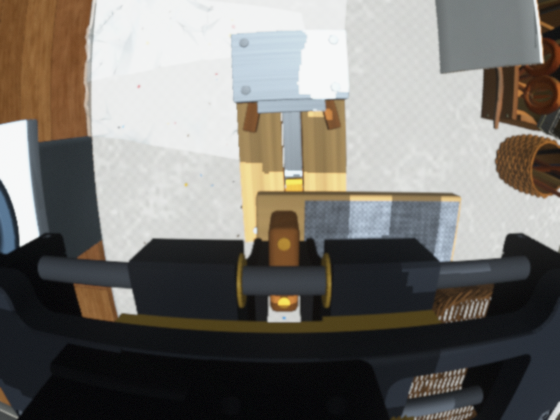

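The jig shows with its roof at (290,65), catch at (294,184) and flared guides at (252,115) and (330,115). The held block is at (358,225) and looks level. Next I'll work out the block's pose in the hand, the jig frame and the catch setting.

```bash
python3 - <<'E'
from h import *
import pickle
o,c,D=pickle.load(open('w2.pkl','rb'));P,T=wcloud(c,o)
q=P.reshape(-1,3);k=q[(abs(q[:,2]-.2116)<.006)&(q[:,0]>.5)&(q[:,0]<.66)&(q[:,1]<.15)]
t=k[(k[:,0]>.555)&(k[:,0]<.60)]
A=np.c_[t[:,:2],np.ones(len(t))];s=np.linalg.lstsq(A,t[:,2],rcond=None)[0];print('slope x,y',s[:2].round(4),np.median(t[:,2]))
# far edge: max y per x bin ; nose: max x per y bin
xs=np.arange(.52,.60,.004);e=np.array([[x+.002,np.percentile(k[(k[:,0]>=x)&(k[:,0]<x+.004),1],99)] for x in xs])
ys=np.arange(.055,.085,.004);n=np.array([[np.percentile(k[(k[:,1]>=y)&(k[:,1]<y+.004),0],99),y+.002] for y in ys if ((k[:,1]>=y)&(k[:,1]<y+.004)).sum()>5])
pe=np.polyfit(e[:,0],e[:,1],1);print('side edge slope deg',np.degrees(np.arctan(pe[0])),'y at x=.51',np.polyval(pe,.51));print('nose',n.round(4).tolist())
rb=q[(abs(q[:,2]-.2445)<.005)&(abs(q[:,0]-.53)<.03)&(q[:,1]<.11)&(q[:,1]>.03)];print('rib',len(rb),rb.min(0) if len(rb) else 0,rb.max(0) if len(rb) else 0,rect(rb))
# jig frame: a=93deg
m=D['jig'][0]['region']&(c['depth']>0);g=P[m]
for a in (92.5,93,93.5):
    u=np.array([np.cos(np.radians(a)),np.sin(np.radians(a))]);v=np.array([-u[1],u[0]])
    rf=g[(g[:,2]>.039)&(g[:,2]<.045)];al=rf[:,:2]@u;la=rf[:,:2]@v
    al2=rf[al>np.percentile(al,95)]
    print(a,'roof along',np.percentile(al,[.5,99.5]).round(4),'lat',np.percentile(la,[.5,99.5]).round(4))
    for nm in('catch',):
        cq=P[D[nm][0]['region']&(c['depth']>0)];cq=cq[cq[:,2]>.024]
        print(nm,np.percentile(cq[:,:2]@u,[2,98]).round(4),np.median(cq[:,:2]@v).round(4))
        z=np.array([[b,np.median(cq[abs(cq[:,:2]@u-b)<.001,2])] for b in np.arange((cq[:,:2]@u).min(),(cq[:,:2]@u).max(),.002)]);print(z.round(4).tolist())
E
```

```text
slope x,y [-0.0034 -0.0417] 0.2114608123210399
side edge slope deg 0.9477271928308942 y at x=.51 0.0921767227397002
nose [[0.6328, 0.057], [0.6327, 0.061], [0.6322, 0.065], [0.6307, 0.069], [0.6308, 0.073], [0.6304, 0.077], [0.6311, 0.081], [0.6301, 0.085]]
rib 2058 [0.51164793 0.04108584 0.23951492] [0.54521544 0.08481981 0.24948825] (array([526.2,  63.8]), array([43.3, 31.5]), 70.5)
92.5 roof along [0.1199 0.2066] lat [-0.5989 -0.4806]
catch [0.0336 0.0465] -0.5406
[[0.0335, 0.0247], [0.0355, 0.0255], [0.0375, 0.0263], [0.0395, 0.0277], [0.0415, 0.0283], [0.0435, 0.028], [0.0455, 0.0279]]
93 roof along [0.1153 0.2018] lat [-0.6004 -0.4821]
catch [0.029  0.0418] -0.541
[[0.0288, 0.0247], [0.0308, 0.0255], [0.0328, 0.0263], [0.0348, 0.0277], [0.0368, 0.0283], [0.0388, 0.028], [0.0408, 0.0279]]
93.5 roof along [0.1105 0.1971] lat [-0.6019 -0.4835]
catch [0.0243 0.0371] -0.5413
[[0.024, 0.0247], [0.026, 0.0255], [0.028, 0.0263], [0.03, 0.0277], [0.032, 0.0282], [0.034, 0.0281], [0.036, 0.0279]]
```

Emit:
{"api": "step_arm", "payload": {"rows": [[0.002,-0.004,0,0,0,10.23],[0.002,-0.004,0,0,0,10.23],[0.002,-0.004,0,0,0,10.23],[0.002,-0.005,0,0,0,10.23],[0.002,-0.005,0,0,0,10.23],[0.002,-0.005,-0.03,0,0,10.23],[0.002,-0.005,-0.03,0,0,10.23],[0.001,-0.003,-0.03,0,0,10.23],[0.0005,-0.0026,-0.03,0,0,10.23],[0,0,-0.0188,0,0,0],[0,0,0,0,0,0],[0,0,0,0,0,0]]}}

```text
time: 6.4
position: [0.5455, 0.0219, 0.261]
tool_rot: [-0.025, 1.0, -0.0, 0.001]
ft_force: [0.0, 0.8, -1.9]
grip_width: 0.0138
grip_force: 35.0
```

```bash
python3 - <<'E'
from h import *
import pickle
o=get_obs();c=camera('wrist');D={n:cut_out(n,'wrist') for n in('jig','block')};print(o['position'],o['tool_rot'],o['ft_force'],o['moment'],R.from_quat(o['tool_rot']).as_euler('ZYX',degrees=True))
P,T=wcloud(c,o);cv2.imwrite('pics/w3.png',c['pixels']);pickle.dump((o,c,D),open('w3.pkl','wb'))
q=P[c['depth']>0]
for n,z,w in(('roof',.042,.0035),('block top',o['position'][2]-.187,.006),('table',0,.004)):
    k=q[(abs(q[:,2]-z)<w)&(abs(q[:,0]-.54)<.13)&(q[:,1]<.3)&(q[:,1]>-.1)]
    if n=='roof': k=k[k[:,1]>.1]
    A=np.c_[k[:,:2],np.ones(len(k))];print(n,len(k),np.median(k,0).round(4),rect(k),'slope',np.linalg.lstsq(A,k[:,2],rcond=None)[0][:2].round(4))
E
```

```text
[0.54547024 0.02186447 0.26104245] [-2.46338489e-02  9.99696319e-01 -1.54938855e-04  6.46751565e-04] [ 0.0439563   0.81296425 -1.94563451] [ 0.01967072 -0.13362237 -0.06389981] [-1.77176870e+02  7.36524177e-02 -1.79980425e+02]
roof 8312 [0.5135 0.1796 0.0417] (array([532.3, 186.9]), array([120.4,  89.1]), 3.1) slope [-0.0026  0.0024]
block top 9225 [0.5212 0.0668 0.0736] (array([529.6,  65.4]), array([ 41.4, 120.6]), 2.6) slope [ 0.0299 -0.0022]
table 39697 [ 0.4673 -0.0166  0.0008] (array([526.5,  99.8]), array([401.5, 233.8]), 89.0) slope [-0.0022  0.0033]
```

View pics/w3.png

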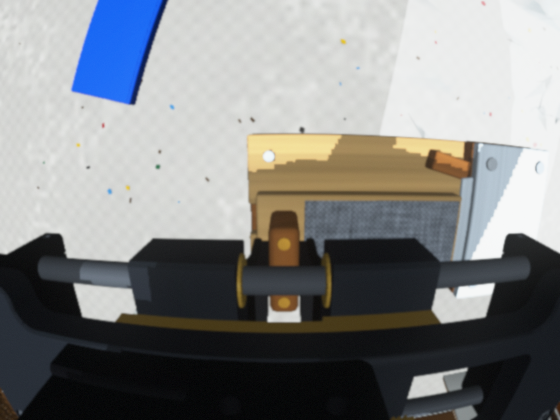

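Roof centre from this second view agrees with the first to 0.1 mm. The block is on the jig's centre line within about 0.5 mm, 3° yaw matched, and rolled by about 1.7° in the grip. I'll set it down with a light grip so that it flattens.

Emit:
{"api": "step_arm", "payload": {"rows": [[0,0,-0.014,0,0,0.3],[0,0,-0.012,0,0,0],[0,0,-0.008,0,0,0],[0,0,-0.004,0,0,0],[0,0,0,0,0,0]], "squeeze": 15}}

```text
time: 7.18
position: [0.5448, 0.0224, 0.222]
tool_rot: [-0.028, 1.0, 0.0, -0.001]
ft_force: [-1.4, 1.0, -0.7]
grip_width: 0.014
grip_force: 15.0
```

Emit:
{"api": "step_arm", "payload": {"rows": [[0,0,-0.0015,0,0,0],[0,0,-0.001,0,0,0],[0,0,0,0,0,0]], "squeeze": 8}}

```text
time: 7.55
position: [0.545, 0.0224, 0.2201]
tool_rot: [-0.028, 1.0, 0.0, 0.0]
ft_force: [-0.3, 1.0, 0.0]
grip_width: 0.014
grip_force: 8.0
```

Emit:
{"api": "step_arm", "payload": {"rows": [[0,0,-0.001,0,0,0],[0,0,0,0,0,0]]}}

```text
time: 7.8
position: [0.545, 0.0224, 0.2194]
tool_rot: [-0.028, 1.0, -0.0, 0.0]
ft_force: [-1.5, 0.2, 3.7]
grip_width: 0.014
grip_force: 8.0
```

Emit:
{"api": "step_arm", "payload": {"rows": [[0,0,-0.001,0,0,0],[0,0,0,0,0,0]]}}

```text
time: 8.05
position: [0.545, 0.0224, 0.2191]
tool_rot: [-0.028, 1.0, -0.0, 0.0]
ft_force: [-3.2, 1.7, 8.8]
grip_width: 0.0139
grip_force: 8.0
```

Emit:
{"api": "step_arm", "payload": {"rows": [[0,0,0.001,0,0,0],[0,0,0,0,0,0],[0,0,0,0,0,0]], "jaw": 0.03}}

```text
time: 8.43
position: [0.5452, 0.0223, 0.2188]
tool_rot: [-0.027, 1.0, -0.0, 0.0]
ft_force: [0.7, 0.2, -0.5]
grip_width: 0.0288
grip_force: 0.0
```

```bash
cat > m.py <<'E'
from h import *
o=get_obs();c=camera('wrist');print(o['position'],o['ft_force'],o['tool_rot'])
P,T=wcloud(c,o);q=P[c['depth']>0]
g=np.radians(93.05);u=np.array([np.cos(g),np.sin(g)]);v=np.array([-u[1],u[0]]);O=np.array([.5361,.116])
J=np.c_[(q[:,:2]-O)@u,(q[:,:2]-O)@v,q[:,2]]
rf=J[(abs(J[:,2]-.042)<.003)&(J[:,0]>.02)&(J[:,0]<.13)&(abs(J[:,1])<.07)];print('roof',np.percentile(rf,[.5,99.5],axis=0).round(4).tolist())
k=J[(abs(J[:,2]-.032)<.005)&(abs(J[:,1])<.036)&(J[:,0]>-.13)&(J[:,0]<.02)]
A=np.c_[k[:,:2],np.ones(len(k))];print('top',len(k),np.median(k[:,2]).round(4),np.percentile(k,[.5,99.5],axis=0).round(4).tolist(),rect(k),'slope',np.linalg.lstsq(A,k[:,2],rcond=None)[0][:2].round(4))
rb=J[(abs(J[:,2]-.065)<.004)&(abs(J[:,1])<.03)&(J[:,0]<.0)];print('rib',len(rb),rect(rb))
E
python3 m.py
```

```text
[0.54516432 0.02227865 0.21876352] [ 0.67462332  0.15814973 -0.51978452] [-2.74961046e-02  9.99621902e-01 -1.10713354e-05  1.31738766e-04]
roof [[0.0267, -0.0424, 0.0391], [0.0959, 0.0596, 0.0445]]
top 9726 0.0333 [[-0.1093, -0.0093, 0.0281], [0.0091, 0.0306, 0.0359]] (array([-44.1,   8.6]), array([ 63.2, 142. ]), 79.2) slope [ 0.0222 -0.0271]
rib 2011 (array([-93.7,   2.4]), array([43.6, 41.1]), 40.5)
```

Emit:
{"api": "step_arm", "payload": {"rows": [[0,0,0,0,0,0],[0,0,0,0,0,0],[0,0,-0.001,0,0,0],[0,0,0,0,0,0]], "jaw": 0, "squeeze": 12}}

```text
time: 8.98
position: [0.545, 0.0224, 0.2185]
tool_rot: [-0.028, 1.0, -0.0, 0.0]
ft_force: [-0.5, -0.2, 5.5]
grip_width: 0.0139
grip_force: 12.0
```

```bash
python3 m.py
```

```text
[0.54501814 0.0223921  0.21851483] [-0.51142204 -0.21452255  5.54250325] [-2.76727098e-02  9.99617022e-01 -5.67728576e-05  1.64261784e-04]
roof [[0.0269, -0.0423, 0.0391], [0.0955, 0.0598, 0.0446]]
top 9234 0.0322 [[-0.1088, -0.0083, 0.0274], [0.0095, 0.0306, 0.0347]] (array([-45.,  -0.]), array([ 71.8, 130. ]), 90.0) slope [-0.0005 -0.0273]
rib 1982 (array([-92. ,   1.7]), array([32. , 43.1]), 21.7)
```

```bash
cat >> m.py <<'E'
print([(round(float(a),3),int(s.sum()),np.median(J[s,2]).round(4)) for a in np.arange(-.008,.04,.004) for s in [(abs(J[:,1]-a)<.002)&(J[:,0]>-.07)&(J[:,0]<.005)&(J[:,2]<.045)] if s.sum()>20])
E
python3 m.py|tail -1
```

```text
[(-0.008, 58, np.float64(0.0322)), (-0.004, 107, np.float64(0.0322)), (0.0, 145, np.float64(0.0323)), (0.004, 254, np.float64(0.0322)), (0.008, 818, np.float64(0.0323)), (0.012, 828, np.float64(0.0323)), (0.016, 853, np.float64(0.0323)), (0.02, 858, np.float64(0.0323)), (0.024, 883, np.float64(0.0324)), (0.028, 979, np.float64(0.0319)), (0.032, 1282, np.float64(0.0204)), (0.036, 810, np.float64(0.0199))]
```

Emit:
{"api": "step_arm", "payload": {"rows": [[-0.0003,0.005,0,0,0,0],[-0.0003,0.005,0,0,0,0],[-0.0003,0.005,0,0,0,0],[-0.0003,0.005,0,0,0,0],[-0.0002,0.005,0,0,0,0]]}}

```text
time: 9.7
position: [0.5443, 0.047, 0.2185]
tool_rot: [-0.028, 1.0, -0.001, 0.001]
ft_force: [0.7, -4.5, 5.8]
grip_width: 0.0138
grip_force: 12.0
```

Emit:
{"api": "step_arm", "payload": {"rows": [[-0.0002,0.004,0,0,0,0],[-0.0002,0.004,0,0,0,0],[-0.0002,0.004,0,0,0,0],[-0.0002,0.003,0,0,0,0]]}}

```text
time: 10.2
position: [0.5435, 0.0621, 0.2185]
tool_rot: [-0.028, 1.0, -0.001, 0.001]
ft_force: [0.6, -4.9, 5.3]
grip_width: 0.014
grip_force: 12.0
```

Emit:
{"api": "step_arm", "payload": {"rows": [[-0.0002,0.004,0.0003,0,0,0],[-0.0002,0.004,0.0002,0,0,0],[-0.0002,0.003,0,0,0,0],[-0.0001,0.002,0,0,0,0],[0,0,0,0,0,0]]}}

```text
time: 10.82
position: [0.5421, 0.0756, 0.2185]
tool_rot: [-0.028, 1.0, 0.0, 0.0]
ft_force: [0.1, -1.1, 3.4]
grip_width: 0.0137
grip_force: 12.0
```

Emit:
{"api": "step_arm", "payload": {"rows": [[-0.0001,0.001,0,0,0,0],[-0.0001,0.001,0,0,0,0]]}}

```text
time: 11.08
position: [0.542, 0.0772, 0.2185]
tool_rot: [-0.028, 1.0, -0.0, 0.0]
ft_force: [0.9, -4.0, 5.4]
grip_width: 0.014
grip_force: 12.0
```

Emit:
{"api": "step_arm", "payload": {"rows": [[-0.0001,0.001,0,0,0,0]]}}

```text
time: 11.2
position: [0.5419, 0.0783, 0.2185]
tool_rot: [-0.028, 1.0, -0.0, 0.0]
ft_force: [0.2, -4.7, 3.6]
grip_width: 0.014
grip_force: 12.0
```

Emit:
{"api": "step_arm", "payload": {"rows": [[0,0.001,0,0,0,0]]}}

```text
time: 11.32
position: [0.5418, 0.0793, 0.2185]
tool_rot: [-0.028, 1.0, -0.0, 0.0]
ft_force: [-0.4, -4.3, 5.3]
grip_width: 0.0139
grip_force: 12.0
```

Emit:
{"api": "step_arm", "payload": {"rows": [[-0.0001,0.001,0.0003,0,0,0]]}}

```text
time: 11.45
position: [0.5416, 0.0806, 0.2185]
tool_rot: [-0.027, 1.0, 0.0, -0.0]
ft_force: [0.7, -2.1, 1.5]
grip_width: 0.0141
grip_force: 12.0
```

Emit:
{"api": "step_arm", "payload": {"rows": [[0,0.001,0,0,0,0]]}}

```text
time: 11.58
position: [0.5415, 0.0816, 0.2185]
tool_rot: [-0.028, 1.0, 0.0, -0.0]
ft_force: [0.2, -3.2, 1.8]
grip_width: 0.0135
grip_force: 12.0
```

Emit:
{"api": "step_arm", "payload": {"rows": [[-0.0001,0.001,0,0,0,0]]}}

```text
time: 11.7
position: [0.5414, 0.0824, 0.2185]
tool_rot: [-0.028, 1.0, -0.0, -0.0]
ft_force: [-0.2, -5.0, 2.6]
grip_width: 0.014
grip_force: 12.0
```

Emit:
{"api": "step_arm", "payload": {"rows": [[0,0.001,0,0,0,0]]}}

```text
time: 11.82
position: [0.5415, 0.0831, 0.2185]
tool_rot: [-0.028, 1.0, -0.0, -0.0]
ft_force: [-0.2, -6.7, 2.3]
grip_width: 0.0138
grip_force: 12.0
```

Emit:
{"api": "step_arm", "payload": {"rows": [[-0.0001,0.001,0,0,0,0]]}}

```text
time: 11.95
position: [0.5414, 0.0839, 0.2186]
tool_rot: [-0.028, 1.0, -0.001, -0.0]
ft_force: [-0.3, -7.3, 1.9]
grip_width: 0.0137
grip_force: 12.0
```

Emit:
{"api": "step_arm", "payload": {"rows": [[0,0.001,0,0,0,0]]}}

```text
time: 12.08
position: [0.5415, 0.0846, 0.2186]
tool_rot: [-0.028, 1.0, -0.001, -0.0]
ft_force: [0.5, -8.9, 3.0]
grip_width: 0.0139
grip_force: 12.0
```

Emit:
{"api": "step_arm", "payload": {"rows": [[-0.0001,0.001,0,0,0,0]]}}

```text
time: 12.2
position: [0.5415, 0.0854, 0.2187]
tool_rot: [-0.028, 1.0, -0.001, -0.0]
ft_force: [0.3, -9.4, 3.2]
grip_width: 0.0138
grip_force: 12.0
```

Emit:
{"api": "step_arm", "payload": {"rows": [[0,0.0007,0,0,0,0]]}}

```text
time: 12.32
position: [0.5415, 0.0859, 0.2187]
tool_rot: [-0.028, 1.0, -0.001, -0.0]
ft_force: [0.8, -10.6, 3.5]
grip_width: 0.0141
grip_force: 12.0
```

Emit:
{"api": "step_arm", "payload": {"rows": [[0,0.0007,0,0,0,0]]}}

```text
time: 12.45
position: [0.5415, 0.0864, 0.2187]
tool_rot: [-0.028, 1.0, -0.001, -0.0]
ft_force: [-0.4, -11.0, 2.7]
grip_width: 0.0141
grip_force: 12.0
```

```bash
python3 - <<'E'
from h import *
for n in('wrist','scene','top'):
    c=camera(n);print(n,[(r['confidence'],np.round(r['extent'])) for r in cut_out('catch',n)][:2]);cv2.imwrite(f'pics/c_{n}.png',c['pixels'])
a=cv2.imread('pics/c_wrist.png')[120:330,180:400];b=cv2.imread('pics/c_scene.png')[170:240,200:310]
cv2.imwrite('pics/c.png',np.hstack([cv2.resize(a,(440,420)),cv2.resize(b,(360,420)[:2],interpolation=2)]))
E
```

```text
wrist [(0.58, array([237., 239.,  36.,  29.]))]
scene []
top [(0.49, array([243., 213.,  30.,  20.]))]
```

View pics/c.png

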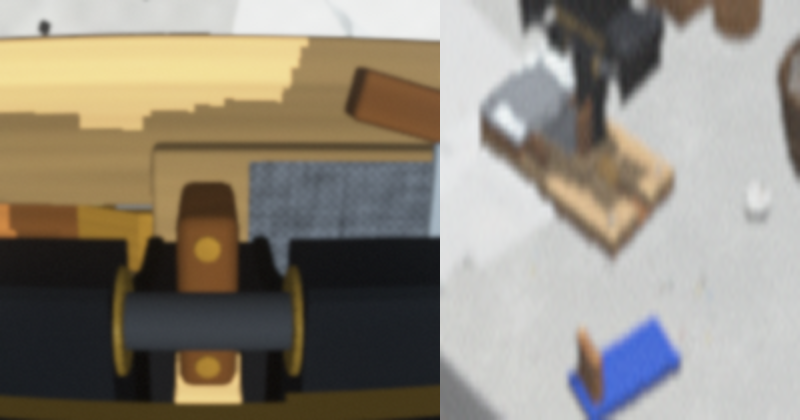

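The wrist picture shows the brass catch at about (238,238), right behind the block's tail at column 257. I'll measure its height to see whether it is up.

```bash
cat > k.py <<'E'
from h import *
o=get_obs();c=camera('wrist');P,T=wcloud(c,o)
h=cv2.cvtColor(c['pixels'],cv2.COLOR_BGR2HSV)
g=np.radians(93.05);u=np.array([np.cos(g),np.sin(g)]);v=np.array([-u[1],u[0]]);O=np.array([.5361,.116])
J=np.stack([(P[...,:2]-O)@u,(P[...,:2]-O)@v,P[...,2]],-1)
for v_ in range(222,258,4): print(v_,[tuple((J[v_,u_]*1000).round().astype(int).tolist()) for u_ in range(218,268,6)])
E
python3 k.py
```

```text
222 [(-69, 11, 19), (-65, 11, 19), (-62, 12, 20), (-58, 11, 20), (-55, 12, 21), (-51, 12, 20), (-48, 12, 20), (-43, 15, 32), (-40, 16, 33)]
226 [(-69, 9, 20), (-66, 9, 19), (-62, 9, 18), (-60, 5, 8), (-55, 8, 15), (-51, 9, 19), (-48, 9, 18), (-43, 13, 31), (-40, 13, 32)]
230 [(-70, 6, 18), (-65, 7, 22), (-61, 8, 23), (-58, 8, 25), (-54, 9, 26), (-51, 9, 25), (-47, 9, 26), (-43, 11, 31), (-40, 11, 31)]
234 [(-69, 4, 19), (-65, 5, 22), (-62, 5, 23), (-58, 6, 24), (-54, 7, 27), (-50, 7, 27), (-47, 7, 28), (-43, 9, 33), (-40, 9, 32)]
238 [(-70, 1, 19), (-66, 2, 21), (-62, 2, 22), (-58, 4, 25), (-54, 5, 28), (-50, 5, 29), (-47, 5, 28), (-43, 6, 32), (-40, 6, 32)]
242 [(-49, 35, 114), (-47, 34, 114), (-45, 35, 114), (-44, 35, 115), (-42, 34, 112), (-51, 2, 28), (-46, 8, 43), (-43, 8, 43), (-40, 7, 39)]
246 [(-48, 34, 116), (-46, 35, 118), (-45, 35, 119), (-43, 34, 117), (-42, 33, 113), (-51, 0, 28), (-45, 8, 49), (-42, 7, 47), (-39, 7, 45)]
250 [(-48, 35, 120), (-46, 35, 121), (-44, 34, 120), (-43, 35, 121), (-42, 33, 115), (-51, -2, 28), (-45, 8, 54), (-42, 6, 50), (-39, 7, 51)]
254 [(-47, 34, 122), (-46, 35, 123), (-44, 35, 123), (-42, 35, 124), (-41, 33, 119), (-51, -5, 28), (-44, 8, 58), (-42, 6, 55), (-39, 6, 54)]
```

The catch top is at 28 mm, which is 8 mm above the bed, so it has snapped up. I'll let go.

Emit:
{"api": "step_arm", "payload": {"rows": [[0,-0.001,0,0,0,0],[0,0,0,0,0,0],[0,0,0,0,0,0]]}}

```text
time: 13.18
position: [0.5414, 0.0862, 0.2185]
tool_rot: [-0.028, 1.0, -0.001, -0.0]
ft_force: [1.2, -6.7, 1.0]
grip_width: 0.0138
grip_force: 12.0
```

Emit:
{"api": "step_arm", "payload": {"rows": [[0,0,0,0,0,0],[0,0,0,0,0,0],[0,0,0,0,0,0],[0,0,0.01,0,0,0],[0,0,0.03,0,0,0],[0,0,0.05,0,0,0],[0,-0.02,0.05,0,0,0],[0,-0.03,0.03,0,0,0],[0,0,0,0,0,0]], "jaw": 0.035}}

```text
time: 14.3
position: [0.5421, 0.0355, 0.3921]
tool_rot: [-0.026, 1.0, -0.001, 0.004]
ft_force: [-0.7, 0.4, -0.4]
grip_width: 0.0345
grip_force: 0.0
```

```bash
python3 - <<'E'
from h import *
o=get_obs();c=camera('wrist');D={n:cut_out(n,'wrist') for n in('block','catch')};P,T=wcloud(c,o)
g=np.radians(93.05);u=np.array([np.cos(g),np.sin(g)]);v=np.array([-u[1],u[0]]);O=np.array([.5361,.116])
J=np.stack([(P[...,:2]-O)@u,(P[...,:2]-O)@v,P[...,2]],-1);print(o['position'],o['ft_force'])
for n in D:
  for r in D[n][:1]:
    k=J[r['region']&(c['depth']>0)];print(n,r['confidence'],r['extent'],np.percentile(k,[1,50,99],axis=0).round(4).tolist())
t=J[(abs(J[...,2]-.032)<.004)&(abs(J[...,1])<.033)&(J[...,0]>-.043)&(J[...,0]<.02)];A=np.c_[t[:,:2],np.ones(len(t))];print(len(t),np.median(t[:,2]),np.linalg.lstsq(A,t[:,2],rcond=None)[0][:2],np.percentile(t,[1,99],axis=0).round(4).tolist())
cv2.imwrite('pics/w5.png',c['pixels'])
E
```

```text
[0.54205176 0.03553018 0.39207781] [-0.71153696  0.35542257 -0.39612945]
block 0.67 [165.1, 56.0, 75.6, 109.5] [[-0.2607, 0.0918, 0.0015], [-0.2166, 0.1519, 0.0125], [-0.1783, 0.2038, 0.0459]]
catch 0.81 [304.8, 187.2, 23.6, 19.4] [[-0.0703, -0.0117, 0.0095], [-0.0574, 0.0006, 0.024], [-0.0458, 0.009, 0.0301]]
2352 0.03212910548901829 [ 0.00344954 -0.00147523] [[-0.0424, -0.0292, 0.0303], [0.0196, 0.0305, 0.0341]]
```

View pics/w5.png

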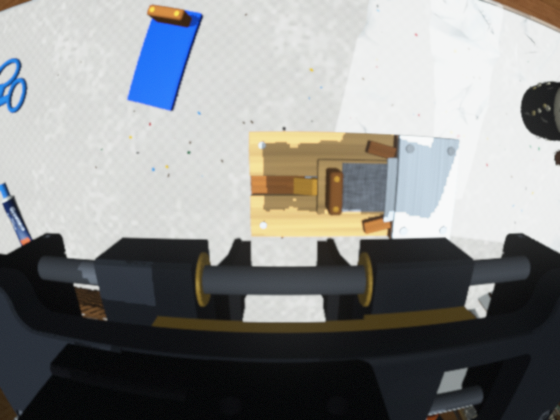

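The block sits flat in the jig: top at 32 mm, slope under 0.004, lateral offset about 0.6 mm. The catch at (305,187) is up behind the tail at column 318, and the gripper is clear.

```bash
python3 -c "
from rig import hand_in
print(hand_in())"
```

```text
the job is handed in; nothing more can be done
None
```

The block is locked flat in the jig with the catch up behind its tail; I estimate the pad was pressed about 5 mm (limit 7.5 mm), the gripper is clear, I never went near the mug, stone or tube, and the job is handed in, though it returned no verdict.

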